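# Lock the radio's battery cover with the screwdriver

### The arm

A 6-joint arm with a two-finger parallel gripper is mounted at the origin on a cart in front of the work surface, level with it; the furniture and walls round the work are solid. World frame = base frame: x ahead of the robot, y to its left, z up, the work surface at z = 0. Lengths are in m, angles in rad, forces in N, time in s.
With the tool pointing down it reaches from about 0.35 to 0.975 m from the base axis. Payload 4.9 kg.
Tool frame: the origin (TCP) lies at the very end of the fingers, on their centre line; the grasp point (between the pads) lies 19 mm behind it; z points along the fingers, y is the line along which they close (so a half turn about z gives the same grasp; the last joint's range is limited). The gripper opens to 85 mm and grips with 20 to 120 N. Pads are 22 mm wide; open, the fingers measure 114 mm over their backs; the gripper's body (76 mm by 85 mm) begins 54 mm behind the grasp point. The pads swing forward as they close: fully open they stand 13 mm farther back than shut.
Start: joints at [0.994, 0.053, 1.613, -0, 1.476, -0.119], TCP at [0.276, 0.561, 0.231] pointing down, gripper open.
Joint ranges: [-3.01, 3.01], [-1.01, 2.22], [0.06, 2.58], [-1.02, 4.17], [0.09, 2.62], [-3.14, 3.14]. Speed limits (rad/s): [2.57, 2.57, 3.14, 3.14, 3.14, 3.14].

### API

Orientations are given as a unit quaternion [w, x, y, z].
In Python, from plant import manip gives the robot as it stands.
- The arm moves only by the tool play_rows, never from a script. Its argument "series" is a list that holds one entry, the list of rows, each a list of 7 numbers: the shift along the world's x, y, z in m, then the turn, a rotation vector about the world's x, y, z in degrees, then the opening, from 0 (shut) to 1 (fully open). In form: [[[dx, dy, dz, rx, ry, rz, grip], ...]]. A call has 1 to 10 rows; each row shifts and turns the commanded pose from where the row before left it; what a row does not reach is not made up. A row lasts 1/10 s, in which the tool goes at most 50 mm and 8.59 degrees, less where a joint would pass 70% of its speed; a pose out of reach is approached as far as the arm can. A call with a gripper value outside its range is refused whole. The fingers move at their own pace and stop on an object; the grip force is fixed at half the most. Time passes only in rows, so rows that do not move let the fingers close. It gives the time, the measured TCP pose, the force, the opening and the grip force at its end, in the units of the state.
- manip.state(): the state, without advancing time (a new reading comes with each control period).
- manip.grab_frame(name): name is "scene" or "top" or "wrist"; returns a dict with "frame" (384x512x3 uint8, blue, green, red), "mtx" (3x3 intrinsics, pixels), "R" (3x3) and "t" (3): a world point X has camera coordinates R X + t. Camera axes: x right, y down, z forward; pixel columns grow to the right and rows downward; lengths in m; the calibration is good to about 2 mm. A picture is of the moment at which its call begins. There is no depth.
- manip.job_done(): hands the job in; it is judged then, once.
The state is a dict: "time": time; "joint_pos": joint angles; "joint_vel": joint speeds; "joint_efforts": joint torques, N m; "tool_pos": TCP position; "tool_rot": TCP orientation; "contact_force": force on the tool from outside, world axes, zero at the start; "ft_torque": the same for the moment, N m; "gripper_width": opening from 0.0 (shut) to 1.0 (fully open); "grasp_force": force on a finger pad.
Only numpy, scipy, OpenCV 4.12 (cv2) and the standard library are available. Lean on these libraries where they do the work, as an engineer would, in place of code of your own. Each camera call takes 0.05 s, during which the arm holds its last target. There are 200 camera calls.

### The job

The radio lies on its face and its battery cover is still unlocked. Take the screwdriver from its wooden stand, set its blade in the slot of the cover's spring-loaded lock screw, push the screw in against its spring and, keeping it pushed in, turn it clockwise about a quarter turn, well past the catch, then let the spring raise it so that it stays locked. Push and turn no harder than it takes (13 N of push is plenty; more than 24 N on the lock would damage it), touch the radio with nothing but the screwdriver, put the screwdriver back upright and fully down in its stand and let go of it; leave the mug, the jar, the salt pot and the tea light where they are.

Things in the scene. Friction and masses are not known exactly. Their poses are not given: they have to be found in the camera images.
- radio: Dark radio lying on its face, fixed to the worktop. Origin on the worktop below the lock screw's axis, z up. Case x -60 to +60 mm (carry handle to -94), y -65 to +65, 60 mm high; on it a grey battery cover 84 x 104 mm, top at z = 65 mm.
- cover_top (a point): Point on the lock screw's axis level with the cover's top, 65 mm above the worktop. Round it stands a round grey collar (outer radius 20.5, inner radius 14.5 mm); how high it sits differs from radio to radio: 10 to 19 mm above this point, firmly. A steel dot on its -y side marks where a slot end points when locked.
- lock_screw (a joint): Turn of the lock screw, rad, growing clockwise seen from above, 0 to 1.7 (hard stop); starts at 0 to 0.35. At q the slot lies at angle -q from the radio's x axis. Friction 0.03 N m. Not pushed in, a catch stops it at about 0.5; pushed in over 3.4 mm it passes under the catch; past about 1.2 it is clear of the catch and, let go there, springs up and cannot turn back.
- lock_press (a joint): How far the steel lock screw (head 25 mm across, its top 4.5 mm above the collar's when sprung up) is pushed in, m: 0 sprung up, 0.0045 at the bottom stop. The spring needs 4 N to begin to move, 11 N at 3.4 mm, 13 N at the bottom; over 24 N on it (push and turning together) damages it. One straight slot in its top: 14 mm long, 4.4 mm wide, 9 mm deep, closed at both ends.
- stand: Light wooden block fixed to the worktop, 66 x 66 mm (80 mm at the foot) and 75 mm high, with one upright square hole 18 mm wide through it, edges chamfered. Origin at the centre of its underside, below the hole; z up.
- screwdriver: Stubby flat-blade screwdriver, 142 mm long, about 0.08 to 0.15 kg. Origin at the blade's end, z along the shaft up to the handle. Blade 12 mm wide along x, 2.5 mm thick along y; shaft 7 mm thick. At the start it stands in the stand's hole, flange on the block's top, blade's end 9 mm above the worktop, turned up to about 1 rad either way.
- handle (a point): Middle of the screwdriver's black handle, 110 mm from the blade's end. The handle runs from 71 to 142 mm from the blade's end: a bar with flat sides, 30 mm wide along x, 20 mm thick along y (grip it across y). Below it a round flange 31 mm across, 66 to 71 mm from the blade's end.
- mug: Bystander: mug, 82 x 115 x 78 mm, origin at the centre of its underside.
- jam: Bystander: jam jar, 65 mm across, 94 mm high, origin at the centre of its underside.
- salt: Bystander: salt pot, 38 mm across, 98 mm high, origin at the centre of its underside.
- tea_light: Bystander: tea light, 38 mm across, 15 mm high, origin at the centre of its underside.
There are look-alikes about, which are no part of the job. What is shaped like the screwdriver but yellow is not meant.

How it is judged:
On the way, in this order (a step that is already met when the one before it is completed fails the run):
1. the lock screw, pushed in by the screwdriver, is turning under the catch (value of joint lock_press above 0.0022 m and value of joint lock_screw between 0.55 and 1.2 rad and contact force between screwdriver and radio above 3 N), for 0.05 s.
2. the lock screw is past the catch and has sprung up again (value of joint lock_screw above 1.2 rad and value of joint lock_press below 0.0015 m), for 0.2 s.
At the end, for the whole second after the job is handed in: The lock screw is turned past the catch (more than 1.2 rad) and sprung up (pushed in less than 1.5 mm); the screwdriver stands upright (within 0.08 rad) and still in the stand's hole, fully down (blade's end less than 13 mm above the worktop, less than 10 mm from the hole's axis), let go (all of step 2 and angle between screwdriver's own z axis and vertical below 0.08 rad and horizontal distance between screwdriver and stand below 0.01 m and height (world z) of screwdriver below 0.013 m and linear speed of screwdriver below 0.02 m/s); the robot touches nothing.
It fails at once if the screwdriver bears on the radio or its lock screw with more than 24 N (contact force between screwdriver and radio above 24 N).
It fails at once if the fingers touch the radio (contact force between the fingers and radio above 1 N).
It fails at once if a bystander (mug, jam jar, salt pot or tea light) is shifted by more than 20 mm (distance of any of mug, jam, salt, tea_light from where it was at the start of the episode above 0.02 m).
It also fails if it takes over 61 s, if anything falls off the work surface, if the arm or the gripper's body presses on something with over 40 N, if the wrist force passes 120 N, or if a joint passes its speed limit or range.

## Working session

There is one attempt and no reset: what is moved stays moved. The work goes in short steps, Python scripts to look and compute and a tool call to move; the robot and the scene stay as the last step left them, time stands still between calls to the robot, and variables do not carry over. Pictures are saved under pics/ and viewed, at most 10 in all, crops included, and the job is handed in when it is done.

Besides the shell and the picture viewer there is one more tool, called after ">>>" as name(argument=value, ...) on one line, values as JSON. play_rows: Moves the arm, as the interface text tells. Its arguments: {"type":"object","properties":{"series":{"type":"array"}},"required":["series"]}

```bash
mkdir -p pics
cat > h.py <<'E'
import numpy as np, cv2
from plant import manip
def grab(n):
    f=manip.grab_frame(n); f={k:np.array(v) for k,v in f.items()}; f['frame']=f['frame'].astype(np.uint8); return f
def ray(f,u,v,z):
    d=f['R'].T@np.linalg.solve(f['mtx'],[u,v,1.]); c=-f['R'].T@f['t']
    return c+d*(z-c[2])/d[2]
def proj(f,X):
    p=f['mtx']@(f['R']@np.array(X,float)+f['t']); return p[:2]/p[2]
E
python3 - <<'E'
from h import *
a=grab('top');b=grab('scene')
import pickle;pickle.dump((a,b),open('f0.pkl','wb'))
cv2.imwrite('pics/top0.png',a['frame']);cv2.imwrite('pics/scene0.png',b['frame'])
print(manip.state())
E
```

```text
{'time': 0.1, 'joint_pos': array([ 9.93991702e-01,  5.33058247e-02,  1.61418253e+00,  1.92968288e-05,
        1.47600861e+00, -1.18981830e-01]), 'joint_vel': array([-0.00025284, -0.00124615, -0.00370723,  0.0020266 ,  0.00049405,
       -0.00076071]), 'joint_efforts': array([ 1.42325016e-04, -3.94905746e+01, -3.71362567e+01, -9.54621692e-05,
        3.96564908e-03,  1.81152825e-05]), 'tool_pos': array([0.27591561, 0.56015659, 0.23016124]), 'tool_rot': array([-3.33635746e-04,  2.26918248e-01,  9.73913344e-01, -8.91840292e-04]), 'contact_force': array([ 0.0248396 , -0.11346888,  0.10325379]), 'ft_torque': array([-0.02907157, -0.0016694 ,  0.01698294]), 'grasp_force': 0.0, 'gripper_width': 0.9950305795915875}
```

View pics/top0.png

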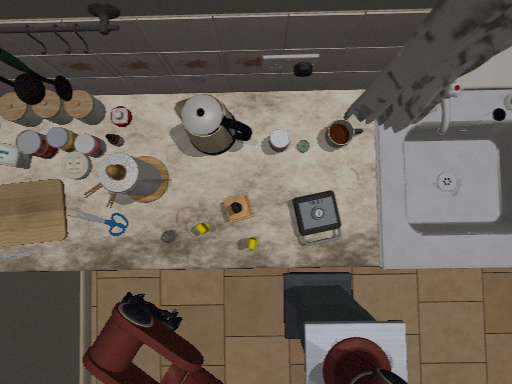

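View pics/scene0.png

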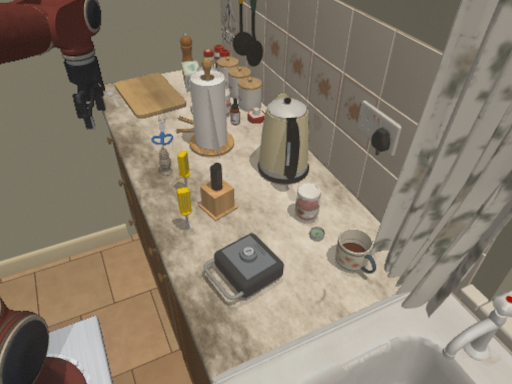

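The top view shows the wooden stand with the black-handled screwdriver at (237,207) and the radio with its lock at (318,213). The yellow look-alikes are at (202,228) and (252,243), so they aren't the one meant. In the scene view the black handle stands in the block at (217,178), and I'll confirm that with a crop.

Run:
```python
from h import *
import pickle
a,b=pickle.load(open('f0.pkl','rb'))
print('cam',-a['R'].T@a['t'],-b['R'].T@b['t'])
for n,p,z in [('handle',(236.5,207.5),.14),('stand',(238.5,207),.075),('lock',(318,213),.085),('y1',(202,228),.1),('y2',(252,243),.1),('salt',(167,236),.1),('tea',(303,146),.015),('jam',(280,140),.09),('mug',(340,133),.08)]:
    print(n,ray(a,*p,z).round(4))
A=cv2.resize(a['frame'][180:250,215:350],None,fx=5.5,fy=5.5,interpolation=cv2.INTER_CUBIC)
cv2.imwrite('pics/crop0.png',A)
```

```text
cam [0.5196372  0.29270245 1.23212683] [ 0.23293393 -0.45374054  0.81893035]
handle [0.5228 0.3609 0.14  ]
stand [0.5244 0.3588 0.075 ]
lock [0.5024 0.12   0.085 ]
y1 [0.4638 0.4667 0.1   ]
y2 [0.4173 0.319  0.1   ]
salt [0.4418 0.571  0.1   ]
tea [0.7168 0.1521 0.015 ]
jam [0.7242 0.2296 0.09  ]
mug [0.7439 0.0464 0.08  ]
```

View pics/crop0.png

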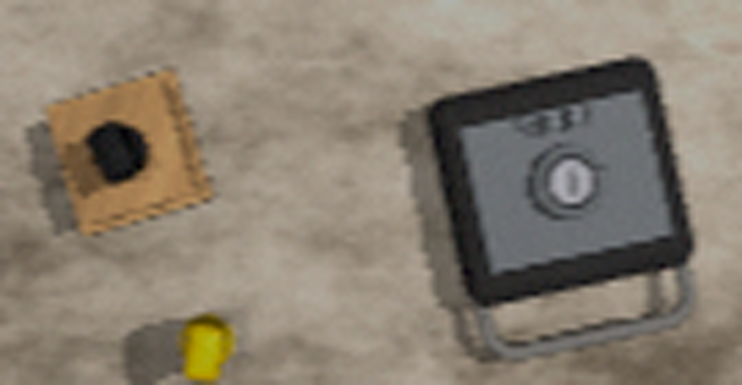

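The crop confirms it: the black handle is in the wooden stand, and the radio's carry handle points toward −x. Next I move up between the two for a wrist view.

>>> play_rows(series=[[[0,0,0.045,0,0,0,1],[0,0,0.045,0,0,0,1],[0.028,-0.025,0.005,0,0,0,1],[0.028,-0.025,0.005,0,0,0,1],[0.028,-0.025,0.005,0,0,0,1],[0.028,-0.025,0.005,0,0,0,1],[0.028,-0.025,0.005,0,0,0,1],[0.028,-0.025,0.005,0,0,0,1],[0.028,-0.025,0.005,0,0,0,1],[0.028,-0.025,0.005,0,0,0,1]]])

```text
time: 1.1
tool_pos: [0.501, 0.3594, 0.3608]
tool_rot: [-0.0, 0.227, 0.974, -0.0]
contact_force: [0.4, 0.1, 0.6]
gripper_width: 0.997
grasp_force: 0.0
```

Run:
```python
from h import *
a=grab('wrist');s=manip.state()
import pickle;pickle.dump(a,open('w1.pkl','wb'))
cv2.imwrite('pics/w1.png',a['frame']);print(s['time'],s['tool_pos'],s['tool_rot'],-a['R'].T@a['t'],a['R'])
```

```text
1.15 [0.50499653 0.35572318 0.3614821 ] [ 0.00177709  0.22950121  0.97330605 -0.00117035] [0.4390308  0.38923487 0.50390422] [[ 0.44192352  0.89705128 -0.00161243]
 [ 0.8643754  -0.42534395  0.26821203]
 [ 0.23991411 -0.11992295 -0.96335856]]
```

View pics/w1.png

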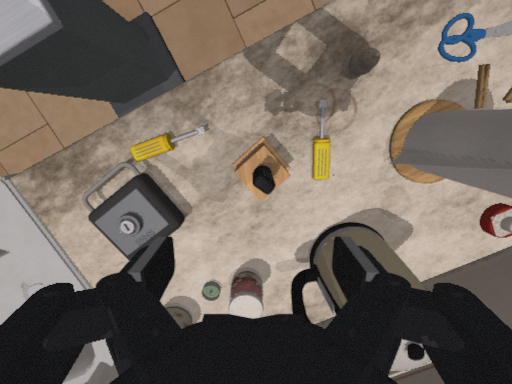

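The wrist view shows the radio lock at (129,227), the stand with the black handle at (263,180), and the yellow look-alikes at (152,147) and (321,158). I'll crop both targets enlarged.

Run:
```python
from h import *
import pickle
a=pickle.load(open('w1.pkl','rb'));F=a['frame']
A=cv2.resize(F[135:205,225:300],(400,373),interpolation=cv2.INTER_CUBIC)
B=cv2.resize(F[200:255,100:160],(400,373),interpolation=cv2.INTER_CUBIC)
cv2.imwrite('pics/c1.png',np.hstack([A,B]))
for p,z in [((266,186),.151),((262,180),.151),((129,227),.085)]: print(ray(a,*p,z).round(4))
```

```text
[0.5243 0.3664 0.151 ]
[0.5143 0.3651 0.151 ]
[0.5023 0.1231 0.085 ]
```

View pics/c1.png

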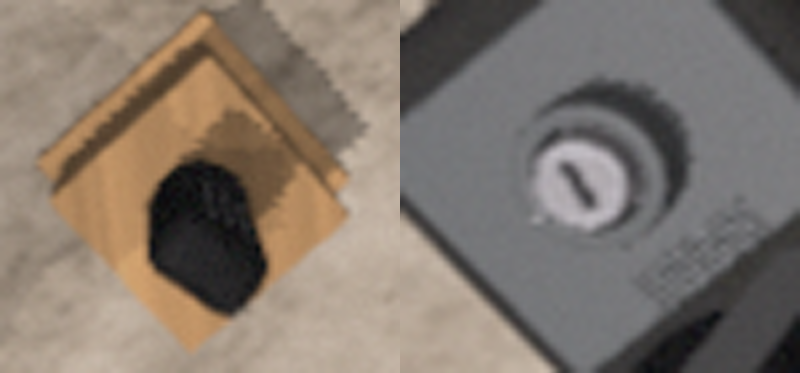

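Run:
```python
from h import *
import pickle
a=pickle.load(open('w1.pkl','rb'))
P=[ray(a,*p,.151) for p in [(254.1,183.8),(267.8,194.1),(275.1,184.7)]]
d=P[1]-P[0];e=P[2]-P[1];print('c',(P[0]+P[2])/2,'x',np.degrees(np.arctan2(d[1],d[0])),np.linalg.norm(d),'y',np.degrees(np.arctan2(e[1],e[0])),np.linalg.norm(e))
# stand top corners
P=[ray(a,225+x/5.33,135+y/5.33,.075) for x,y in [(52,198),(208,52),(348,212),(192,350)]]
print('stand',np.mean(P,0),[np.linalg.norm(P[i]-P[i-1]).round(4) for i in range(4)], np.degrees(np.arctan2(*(P[1]-P[0])[1::-1])))
P=[ray(a,*p,.085) for p in [(123.5,224.0),(129.2,231.2)]];d=P[1]-P[0];print('slot',np.degrees(np.arctan2(d[1],d[0])),np.linalg.norm(d),ray(a,127.4,227.4,.085))
print(manip.state()['tool_pos'],manip.state()['tool_rot'])
```

```text
c [0.52120877 0.36575656 0.151     ] x 26.143487923766166 0.02384691642144996 y 117.53115298385502 0.016503423488716508
stand [0.52105039 0.36545023 0.075     ] [np.float64(0.0653), np.float64(0.0649), np.float64(0.0653), np.float64(0.0651)] 106.80087242940135
slot 5.115977851166105 0.015371909737226042 [0.50166647 0.12022583 0.085     ]
[0.50499653 0.35572318 0.3614821 ] [ 0.00177709  0.22950121  0.97330605 -0.00117035]
```

>>> play_rows(series=[[[0.002,0.0005,0,0,0,7.5,1],[0.002,0.0005,0,0,0,7.5,1],[0.002,0.0005,0,0,0,7.5,1],[0.002,0.0005,0,0,0,7.5,1],[0.002,0.0005,0,0,0,7.5,1],[0.002,0.0005,0,0,0,7.5,1],[0.002,0.0005,0,0,0,7.5,1],[0,0,0,0,0,0,1],[0,0,0,0,0,0,1]]])

```text
time: 2.05
tool_pos: [0.514, 0.3641, 0.3608]
tool_rot: [-0.0, -0.226, 0.974, -0.0]
contact_force: [-0.2, -0.3, -0.6]
gripper_width: 0.996
grasp_force: 0.0
```

```bash
cat >> h.py <<'E'
def st():
    s=manip.state(); w,x,y,z=s['tool_rot']
    from scipy.spatial.transform import Rotation as Ro
    R=Ro.from_quat([x,y,z,w]).as_matrix()
    print('t',round(s['time'],2),'pos',s['tool_pos'].round(4),'yang',np.degrees(np.arctan2(R[1,1],R[0,1])).round(2),'zax',R[:,2].round(4),'F',s['contact_force'].round(1),'M',s['ft_torque'].round(2),'g',s['gripper_width'].round(3),s['grasp_force'],'j',s['joint_pos'].round(2))
    return s,R
E
python3 - <<'E'
from h import *
st()
a=grab('wrist')
import pickle;pickle.dump(a,open('w2.pkl','wb'))
print(proj(a,[.521,.3655,.151]),proj(a,[.521,.3655,.075]))
F=a['frame'];g=F.max(2)
u,v=proj(a,[.521,.3655,.151]).astype(int)
cv2.imwrite('pics/w2.png',cv2.resize(F[v-40:v+50,u-60:u+60],None,fx=5,fy=5,interpolation=cv2.INTER_CUBIC))
print(u-60,v-40)
E
```

```text
Traceback (most recent call last):
  File "h.py", line 14, in st
    print('t',round(s['time'],2),'pos',s['tool_pos'].round(4),'yang',np.degrees(np.arctan2(R[1,1],R[0,1])).round(2),'zax',R[:,2].round(4),'F',s['contact_force'].round(1),'M',s['ft_torque'].round(2),'g',s['gripper_width'].round(3),s['grasp_force'],'j',s['joint_pos'].round(2))
                                                                                                                                                                                                          ^^^^^^^^^^^^^^^^^^^^^^^^
AttributeError: 'float' object has no attribute 'round'
```

```bash
sed -i "s/s\['gripper_width'\].round(3)/round(s['gripper_width'],3)/" h.py
python3 - <<'E'
from h import *
st()
a=grab('wrist')
import pickle;pickle.dump(a,open('w2.pkl','wb'))
F=a['frame'].astype(int);b,g,r=F[...,0],F[...,1],F[...,2]
u,v=proj(a,[.521,.3655,.11]).astype(int);print(u,v)
y0,x0=v-50,u-50
m=((F.max(2)<60)).astype(np.uint8)[y0:v+50,x0:u+50]
n,l,s,c=cv2.connectedComponentsWithStats(m)
for i in range(1,n):
    if s[i,4]>100:
        k=max(cv2.findContours((l==i).astype(np.uint8),0,2)[0],key=len); ap=cv2.approxPolyDP(k,2,True)[:,0]+[x0,y0]
        print(s[i],[(p.tolist(),ray(a,*p,.151).round(4)[:2].tolist()) for p in ap])
print([proj(a,[.521+.015*i*np.cos(.456)-.010*j*np.sin(.456),.3655+.015*i*np.sin(.456)+.01*j*np.cos(.456),.151]).round(1) for i,j in [(1,1),(1,-1),(-1,-1),(-1,1)]])
E
```

```text
t 2.05 pos [0.514  0.3641 0.3608] yang 116.12 zax [-7.e-04 -4.e-04 -1.e+00] F [-0.2 -0.3 -0.6] M [-0.02  0.02 -0.04] g 0.996 0.0 j [ 0.5   0.02  1.43  0.    1.69 -1.53]
251 172
[ 42  38  18  28 392] [([249, 160], [0.4998, 0.3514]), ([243, 166], [0.5106, 0.3477]), ([245, 185], [0.5329, 0.3614]), ([255, 187], [0.5294, 0.3749]), ([260, 166], [0.5005, 0.3681]), ([256, 161], [0.4969, 0.3603])]
[array([258.8, 189.3]), array([244.3, 189.3]), array([244.1, 167.6]), array([259. , 167.6])]
```

>>> play_rows(series=[[[0.0035,0.0007,-0.04,0,0,0,1],[0.0035,0.0007,-0.04,0,0,0,1],[0,0,-0.04,0,0,0,0.7],[0,0,-0.04,0,0,0,0.7],[0,0,-0.04,0,0,0,0.7],[0,0,-0.03,0,0,0,0.7],[0,0,-0.02,0,0,0,0.7],[0,0,-0.01,0,0,0,0.7],[0,0,0,0,0,0,0.7],[0,0,0,0,0,0,0.7]]])

```text
time: 3.1
tool_pos: [0.5219, 0.3659, 0.1026]
tool_rot: [0.001, -0.227, 0.974, 0.0]
contact_force: [-0.1, -0.2, -0.2]
gripper_width: 0.704
grasp_force: 0.0
```

>>> play_rows(series=[[[0,0,0,0,0,0,0],[0,0,0,0,0,0,0],[0,0,0,0,0,0,0],[0,0,0,0,0,0,0],[0,0,0,0,0,0,0],[0,0,0,0,0,0,0],[0,0,0,0,0,0,0],[0,0,0,0,0,0,0]]])

```text
time: 3.9
tool_pos: [0.5219, 0.3659, 0.1027]
tool_rot: [0.001, -0.227, 0.974, 0.0]
contact_force: [-0.4, -0.9, 6.5]
gripper_width: 0.225
grasp_force: 58.9
```

```bash
python3 -c "
from h import *
st()"
```

```text
t 3.9 pos [0.5219 0.3659 0.1027] yang 116.27 zax [ 1.6e-03  9.0e-04 -1.0e+00] F [-0.4 -0.9  6.5] M [-0.04  0.13 -0.01] g 0.225 58.94295930862427 j [ 0.49  0.19  1.69  0.    1.26 -1.53]
```

>>> play_rows(series=[[[0,0,0.02,0,0,0,0],[0,0,0.04,0,0,0,0],[0,0,0.04,0,0,0,0],[0,0,0.04,0,0,0,0],[-0.003,-0.041,0,0,0,-3.5,0],[-0.003,-0.041,0,0,0,-3.5,0],[-0.003,-0.041,0,0,0,-3.5,0],[-0.003,-0.041,0,0,0,-3.5,0],[-0.004,-0.041,0,0,0,-3.5,0],[-0.004,-0.041,0,0,0,-3.5,0]]])

```text
time: 4.9
tool_pos: [0.5004, 0.118, 0.2404]
tool_rot: [-0.001, -0.045, 0.999, -0.0]
contact_force: [0.3, 1.0, -0.6]
gripper_width: 0.226
grasp_force: 59.3
```

>>> play_rows(series=[[[0,0,0,0,0,0,0],[0,0,0,0,0,0,0],[0,0,0,0,0,0,0]]])

```text
time: 5.2
tool_pos: [0.5011, 0.1201, 0.2409]
tool_rot: [-0.0, -0.046, 0.999, 0.0]
contact_force: [-0.0, -0.0, -1.4]
gripper_width: 0.226
grasp_force: 59.3
```

Run:
```python
from h import *
st()
a=grab('wrist');t=grab('top')
import pickle;pickle.dump((a,t),open('w3.pkl','wb'))
print(proj(a,[.5017,.12,.149]),proj(a,[.5017,.12,.085]))
cv2.imwrite('pics/w3.png',a['frame'])
```

```text
t 5.2 pos [0.5011 0.1201 0.2409] yang 95.32 zax [-6.e-04  4.e-04 -1.e+00] F [-0.  -0.  -1.4] M [ 0.03 -0.01 -0.04] g 0.226 59.266067147254944 j [ 0.09 -0.22  1.85  0.    1.51 -1.57]
[253.12166531 198.8253213 ] [253.08791057 183.0410289 ]
```

View pics/w3.png

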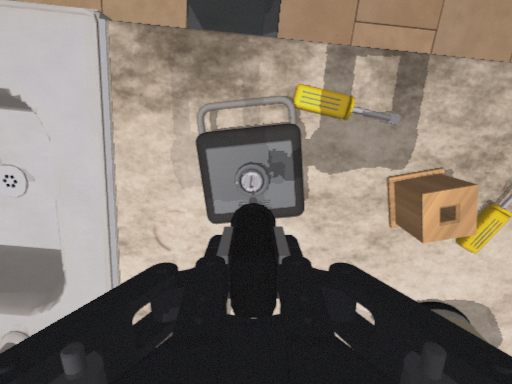

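The view shows the lock at (252,180) on the radio, the flange and handle at (253,205–315), and the empty stand hole at (448,213). I'll enlarge the lock area.

Run:
```python
from h import *
import pickle
a,t=pickle.load(open('w3.pkl','rb'))
F=a['frame'][150:220,215:295]; T=t['frame'][185:245,290:350]
A=cv2.resize(F,(480,420),interpolation=cv2.INTER_CUBIC);B=cv2.resize(T,(300,300),interpolation=cv2.INTER_CUBIC)
B=cv2.copyMakeBorder(B,0,120,0,0,cv2.BORDER_CONSTANT)
cv2.imwrite('pics/c3.png',np.hstack([A,B]))
```

```text
(no output)
```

View pics/c3.png

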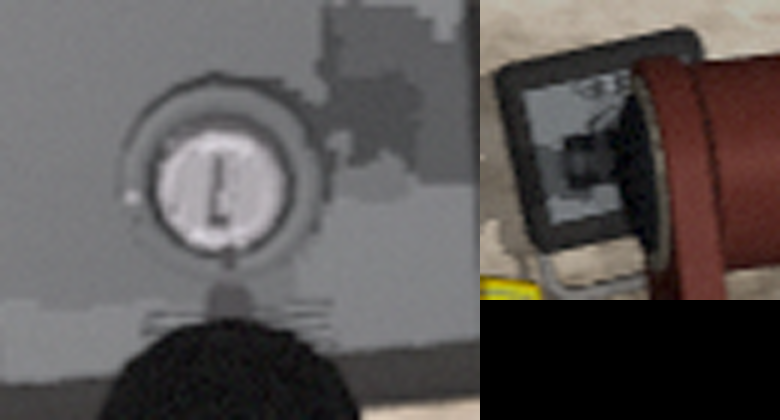

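>>> play_rows(series=[[[0,0,-0.02,0,0,0,0],[0,0,-0.02,0,0,0,0],[0,0,-0.007,0,0,0,0],[0,0,0,0,0,0,0],[0,0,0,0,0,0,0]]])

```text
time: 5.8
tool_pos: [0.5016, 0.12, 0.195]
tool_rot: [0.0, -0.046, 0.999, 0.0]
contact_force: [0.8, 0.3, -1.3]
gripper_width: 0.225
grasp_force: 59.3
```

Run:
```python
from h import *
s,R=st()
fs=[grab('wrist') for _ in range(4)]
a=fs[0];a['frame']=np.mean([f['frame'] for f in fs],0)
import pickle;pickle.dump(a,open('w4.pkl','wb'))
p=s['tool_pos'];tip=p+R[:,2]*.0937
for e in (-.006,0,.006): print('tip',proj(a,tip+R[:,0]*e).round(1))
c=proj(a,[.5017,.12,.085]);print('lock',c)
u,v=c.astype(int);g=a['frame'].mean(2)
np.set_printoptions(linewidth=250)
print(u-19,v-16);print(g[v-16:v+26,u-19:u+20].astype(int))
```

```text
t 5.8 pos [0.5016 0.12   0.195 ] yang 95.32 zax [ 8.e-04  1.e-04 -1.e+00] F [ 0.8  0.3 -1.3] M [-0.01 -0.01 -0.02] g 0.225 59.267136454582214 j [ 0.09 -0.19  1.9  -0.    1.43 -1.57]
tip [253.4 203.8]
tip [253.4 197.6]
tip [253.4 191.3]
lock [253.3516164  192.95442987]
234 176
[[126 115  91 ...  80  81  78]
 [122 104  95 ...  79  79  79]
 [114  97 112 ...  78  78  79]
 ...
 [ 22  22  24 ...  23  26  25]
 [ 25  25  26 ...  25  25  27]
 [ 23  24  26 ...  24  24  20]]
```

Run:
```python
from h import *
import pickle
a=pickle.load(open('w4.pkl','rb'));g=a['frame']
A=cv2.resize(g[170:215,225:285],None,fx=13,fy=13,interpolation=cv2.INTER_NEAREST)
A=255*(A/255)**.6
for i in range(0,60,10): cv2.putText(A,str(225+i),(i*13,10),0,.4,(0,0,255)); cv2.line(A,(i*13+6,12),(i*13+6,20),(0,0,255))
for i in range(0,45,5): cv2.putText(A,str(170+i),(0,i*13+10),0,.4,(0,0,255))
cv2.imwrite('pics/c4.png',A)
```

```text
[ WARN:0@0.603] global loadsave.cpp:1063 imwrite_ Unsupported depth image for selected encoder is fallbacked to CV_8U.
```

View pics/c4.png

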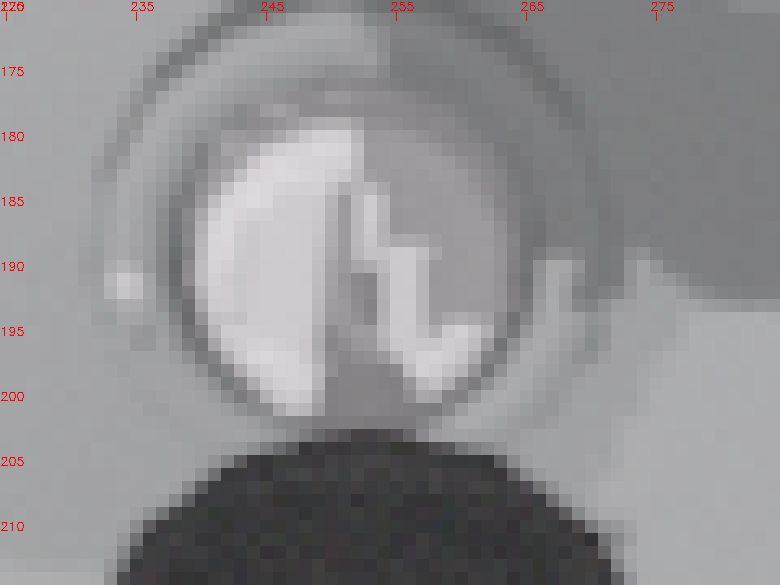

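Run:
```python
from h import *
import pickle
from scipy.optimize import least_squares
w1=pickle.load(open('w1.pkl','rb'));w3=pickle.load(open('w3.pkl','rb'))[0];w4=pickle.load(open('w4.pkl','rb'));t,sc=pickle.load(open('f0.pkl','rb'))
X0=[.5017,.12,.085];obs=[]
for n,f in [('w1',w1),('w3',w3),('w4',w4),('top',t),('scene',sc)]:
    c=proj(f,X0);u,v=c.astype(int);k=18 if n in('w3','w4') else 13
    P=f['frame'][v-k:v+k,u-k:u+k].astype(np.float32)
    P=cv2.resize(P,None,fx=4,fy=4,interpolation=cv2.INTER_CUBIC)
    g=P.min(2);th=(np.percentile(g,98)+np.median(g))/2
    m=(g>th).astype(np.uint8);N,l,s,cc=cv2.connectedComponentsWithStats(m)
    i=1+np.argmax(s[1:,4]);h=cv2.convexHull(np.argwhere(l==i)[:,::-1].astype(np.int32))
    # resample the hull boundary, then fit
    cn=cv2.findContours(cv2.fillConvexPoly(np.zeros_like(m),h,1),0,1)[0][0]
    e=cv2.fitEllipse(cn); q=(np.array(e[0])+.5)/4-.5+[u-k,v-k]
    print(n,c.round(1),'ell',q.round(2),(np.array(e[1])/4).round(1),round(e[2]));obs.append((f,q))
obs[2]=(w4,np.array([252.,190.6]))
for sel in ([0,1,2],[0,1,2,3],[0,1,2,3,4]):
    r=least_squares(lambda X:np.concatenate([proj(obs[i][0],X)-obs[i][1] for i in sel]),X0)
    print(sel,r.x.round(4),r.fun.round(1))
for z in (.08,.0845,.089): print(z,[ray(o[0],*o[1],z).round(4)[:2] for o in obs])
```

```text
w1 [127.3 227.5] ell [126.54 226.78] [12.1 13.4] 120
w3 [253.1 183. ] ell [251.1  181.18] [19.1 19.2] 96
w4 [253.4 193. ] ell [246.   189.38] [11.3 22.7] 9
top [318.  213.2] ell [318.39 212.54] [6.9 7.3] 15
scene [248.2 248.9] ell [248.17 250.71] [ 8.2 10.1] 91
[0, 1, 2] [0.5002 0.1181 0.0826] [-0.  -0.1  0.5 -0.  -0.4  0.1]
[0, 1, 2, 3] [0.5005 0.118  0.0819] [ 0.2 -0.1  0.4  0.1 -0.5  0.2  0.1  1. ]
[0, 1, 2, 3, 4] [0.5006 0.118  0.0816] [ 0.3 -0.1  0.4  0.1 -0.5  0.2  0.1  1.  -0.  -0.1]
0.08 [array([0.5008, 0.1163]), array([0.5009, 0.1176]), array([0.5008, 0.1186]), array([0.5037, 0.1181]), array([0.501 , 0.1189])]
0.0845 [array([0.5001, 0.1192]), array([0.4998, 0.1175]), array([0.4996, 0.1185]), array([0.5037, 0.1188]), array([0.4994, 0.1154])]
0.089 [array([0.4995, 0.1221]), array([0.4988, 0.1175]), array([0.4984, 0.1184]), array([0.5038, 0.1194]), array([0.4978, 0.112 ])]
```

>>> play_rows(series=[[[-0.0006,-0.0009,0,0,0,-1.5,0],[0,0,-0.005,0,0,0,0],[0,0,-0.003,0,0,0,0],[0,0,-0.002,0,0,0,0],[0,0,0,0,0,0,0]]])

```text
time: 6.5
tool_pos: [0.5002, 0.1186, 0.1836]
tool_rot: [-0.001, -0.033, 0.999, -0.0]
contact_force: [0.3, 0.2, 0.2]
gripper_width: 0.23
grasp_force: 59.3
```

>>> play_rows(series=[[[0,0,-0.002,0,0,0,0],[0,0,-0.001,0,0,0,0],[0,0,0,0,0,0,0]]])

```text
time: 6.8
tool_pos: [0.5005, 0.1186, 0.1811]
tool_rot: [-0.0, -0.033, 0.999, -0.0]
contact_force: [-0.0, 0.3, -0.6]
gripper_width: 0.225
grasp_force: 59.3
```

>>> play_rows(series=[[[0,0,-0.002,0,0,0,0],[0,0,0,0,0,0,0]]])

```text
time: 7.0
tool_pos: [0.5005, 0.1186, 0.179]
tool_rot: [-0.0, -0.033, 0.999, -0.0]
contact_force: [-0.5, -0.6, -1.1]
gripper_width: 0.228
grasp_force: 59.3
```

>>> play_rows(series=[[[0.0005,0.0004,-0.001,0,0,0,0],[0,0,-0.001,0,0,0,0],[0,0,0,0,0,0,0]]])

```text
time: 7.3
tool_pos: [0.501, 0.1191, 0.1771]
tool_rot: [-0.0, -0.033, 0.999, 0.0]
contact_force: [0.2, -0.5, -1.0]
gripper_width: 0.224
grasp_force: 59.3
```

>>> play_rows(series=[[[0,0,-0.001,0,0,0,0],[0,0,-0.001,0,0,0,0],[0,0,0,0,0,0,0]]])

```text
time: 7.6
tool_pos: [0.501, 0.119, 0.1751]
tool_rot: [-0.0, -0.033, 0.999, -0.0]
contact_force: [-0.3, 0.2, -0.8]
gripper_width: 0.227
grasp_force: 59.3
```

>>> play_rows(series=[[[0,0,-0.001,0,0,0,0],[0,0,-0.001,0,0,0,0],[0,0,0,0,0,0,0]]])

```text
time: 7.9
tool_pos: [0.501, 0.119, 0.1731]
tool_rot: [-0.0, -0.033, 0.999, -0.0]
contact_force: [-0.3, 0.2, -0.2]
gripper_width: 0.226
grasp_force: 59.3
```

>>> play_rows(series=[[[0,0,-0.001,0,0,0,0],[0,0,-0.001,0,0,0,0],[0,0,0,0,0,0,0]]])

```text
time: 8.2
tool_pos: [0.501, 0.119, 0.1711]
tool_rot: [-0.0, -0.033, 0.999, -0.0]
contact_force: [-0.8, -0.2, -1.1]
gripper_width: 0.224
grasp_force: 59.3
```

>>> play_rows(series=[[[0,0,-0.001,0,0,0,0],[0,0,-0.001,0,0,0,0],[0,0,0,0,0,0,0]]])

```text
time: 8.5
tool_pos: [0.501, 0.119, 0.1691]
tool_rot: [-0.0, -0.033, 0.999, -0.0]
contact_force: [0.5, 0.0, -0.4]
gripper_width: 0.23
grasp_force: 59.3
```

The blade is inside the slot with no contact force. I'll keep going down to find the bottom.

>>> play_rows(series=[[[0,0,-0.001,0,0,0,0],[0,0,0,0,0,0,0]]])

```text
time: 8.7
tool_pos: [0.501, 0.119, 0.1682]
tool_rot: [-0.0, -0.033, 0.999, -0.0]
contact_force: [-1.0, 0.4, -1.4]
gripper_width: 0.226
grasp_force: 59.3
```

>>> play_rows(series=[[[0,0,-0.001,0,0,0,0],[0,0,0,0,0,0,0]]])

```text
time: 8.9
tool_pos: [0.5011, 0.119, 0.1672]
tool_rot: [-0.0, -0.033, 0.999, -0.0]
contact_force: [0.2, -0.5, -0.7]
gripper_width: 0.224
grasp_force: 59.3
```

>>> play_rows(series=[[[0,0,-0.001,0,0,0,0],[0,0,0,0,0,0,0]]])

```text
time: 9.1
tool_pos: [0.5014, 0.119, 0.167]
tool_rot: [0.0, -0.033, 0.999, -0.0]
contact_force: [-1.6, -0.7, 2.5]
gripper_width: 0.227
grasp_force: 59.7
```

>>> play_rows(series=[[[0,0,-0.001,0,0,0,0],[0,0,0,0,0,0,0]]])

```text
time: 9.3
tool_pos: [0.5014, 0.1191, 0.166]
tool_rot: [0.0, -0.033, 0.999, -0.0]
contact_force: [-0.8, 0.2, 4.7]
gripper_width: 0.223
grasp_force: 59.8
```

>>> play_rows(series=[[[0,0,-0.001,0,0,0,0],[0,0,0,0,0,0,0]]])

```text
time: 9.5
tool_pos: [0.5015, 0.1191, 0.1652]
tool_rot: [0.0, -0.033, 0.999, 0.0]
contact_force: [-2.2, -0.5, 6.9]
gripper_width: 0.225
grasp_force: 60.1
```

>>> play_rows(series=[[[0,0,-0.001,0,0,0,0],[0,0,0,0,0,0,0]]])

```text
time: 9.7
tool_pos: [0.5016, 0.1191, 0.1645]
tool_rot: [0.001, -0.033, 0.999, 0.0]
contact_force: [-2.5, -0.0, 7.0]
gripper_width: 0.223
grasp_force: 60.2
```

>>> play_rows(series=[[[0,0,-0.001,0,0,0,0],[0,0,0,0,0,0,0]]])

```text
time: 9.9
tool_pos: [0.5016, 0.1191, 0.1639]
tool_rot: [0.001, -0.033, 0.999, 0.0]
contact_force: [-2.9, -0.9, 8.6]
gripper_width: 0.226
grasp_force: 60.4
```

>>> play_rows(series=[[[0,0,-0.001,0,0,0,0],[-0.0003,0,-0.001,0,0,0,0],[0,0,0,0,0,0,0]]])

```text
time: 10.2
tool_pos: [0.5017, 0.1191, 0.1626]
tool_rot: [0.001, -0.033, 0.999, 0.0]
contact_force: [-3.1, 0.0, 11.3]
gripper_width: 0.225
grasp_force: 60.7
```

>>> play_rows(series=[[[0,0,-0.001,0,0,0,0],[0,0,0,0,0,0,0]]])

```text
time: 10.4
tool_pos: [0.5018, 0.1191, 0.1623]
tool_rot: [0.001, -0.033, 0.999, -0.0]
contact_force: [-4.3, -1.0, 13.4]
gripper_width: 0.225
grasp_force: 61.4
```

>>> play_rows(series=[[[-0.0006,0,0,0,0,-4,0],[0,0,0,0,0,-4,0],[0,0,0,0,0,-4,0]]])

```text
time: 10.7
tool_pos: [0.5023, 0.1192, 0.1626]
tool_rot: [0.003, 0.073, 0.997, 0.0]
contact_force: [-2.3, 0.4, 10.9]
gripper_width: 0.229
grasp_force: 61.1
```

```bash
python3 -c "
from h import *
st()"
```

```text
t 10.7 pos [0.5023 0.1192 0.1626] yang 81.61 zax [ 5.7e-03  3.0e-04 -1.0e+00] F [-2.3  0.4 10.9] M [-0.17  0.32  0.02] g 0.229 61.05267405509949 j [ 0.09 -0.16  1.94 -0.    1.36 -1.34]
```

>>> play_rows(series=[[[-0.0004,0,-0.0003,0,0,-5,0],[0,0,0,0,0,-5,0],[0,0,0,0,0,-5,0],[0,0,0,0,0,0,0]]])

```text
time: 11.1
tool_pos: [0.5021, 0.1188, 0.1624]
tool_rot: [0.003, 0.202, 0.979, 0.0]
contact_force: [-0.8, -1.0, 11.9]
gripper_width: 0.228
grasp_force: 61.0
```

```bash
python3 -c "
from h import *
st()"
```

```text
t 11.1 pos [0.5021 0.1188 0.1624] yang 66.69 zax [ 6.2e-03 -5.0e-04 -1.0e+00] F [-0.8 -1.  11.9] M [-0.33  0.22  0.07] g 0.228 60.95592498779297 j [ 0.09 -0.16  1.94 -0.    1.36 -1.08]
```

>>> play_rows(series=[[[0,0,0,0,0,-5,0],[0,0,0,0,0,-5,0],[0,0,0,0,0,-5,0],[0,0,0,0,0,-5,0],[0,0,0,0,0,0,0]]])

```text
time: 11.6
tool_pos: [0.5021, 0.1187, 0.1624]
tool_rot: [0.003, 0.369, 0.929, 0.001]
contact_force: [-0.8, -0.7, 12.4]
gripper_width: 0.227
grasp_force: 61.0
```

```bash
python3 -c "
from h import *
st()"
```

```text
t 11.6 pos [0.5021 0.1187 0.1624] yang 46.69 zax [ 6.1e-03 -9.0e-04 -1.0e+00] F [-0.8 -0.7 12.4] M [-0.43  0.29  0.07] g 0.227 60.96211552619934 j [ 0.09 -0.16  1.94 -0.    1.36 -0.73]
```

>>> play_rows(series=[[[0,0,0,0,0,-5,0],[0,0,0,0,0,-5,0],[0,0,0,0,0,-5,0],[0,0,0,0,0,-5,0],[0,0,0,0,0,-5,0],[0,0,0,0,0,0,0]]])

```text
time: 12.2
tool_pos: [0.502, 0.1185, 0.1623]
tool_rot: [0.003, 0.561, 0.828, 0.001]
contact_force: [-1.9, -1.6, 11.9]
gripper_width: 0.225
grasp_force: 61.0
```

```bash
python3 -c "
from h import *
st()"
```

```text
t 12.2 pos [0.502  0.1185 0.1623] yang 21.69 zax [ 0.0058 -0.0014 -1.    ] F [-1.9 -1.6 11.9] M [-0.53  0.33 -0.01] g 0.225 60.982199907302856 j [ 0.09 -0.16  1.94 -0.    1.36 -0.29]
```

>>> play_rows(series=[[[0,0,0,0,0,-4,0],[0,0,0,0,0,-4,0],[0,0,0,0,0,-4,0],[0,0,0,0,0,0,0]]])

```text
time: 12.6
tool_pos: [0.502, 0.1185, 0.1623]
tool_rot: [0.003, 0.645, 0.764, 0.001]
contact_force: [-1.3, -2.2, 12.0]
gripper_width: 0.228
grasp_force: 61.0
```

```bash
python3 -c "
from h import *
st()"
```

```text
t 12.6 pos [0.502  0.1185 0.1623] yang 9.71 zax [ 0.0057 -0.0015 -1.    ] F [-1.3 -2.2 12. ] M [-0.58  0.33 -0.02] g 0.228 60.97677826881409 j [ 0.09 -0.16  1.94 -0.    1.36 -0.08]
```

Not at the hard stop yet. I'll raise now and let the spring lift the screw.

>>> play_rows(series=[[[0,0,-0.0,0,0,-2,0],[0,0,0.002,0,0,0,0],[0,0,0.002,0,0,0,0],[0,0,0.002,0,0,0,0],[0,0,0.002,0,0,0,0],[0,0,0,0,0,0,0],[0,0,0.003,0,0,0,0],[0,0,0.003,0,0,0,0],[0,0,0.004,0,0,0,0],[0,0,0,0,0,0,0]]])

```text
time: 13.6
tool_pos: [0.4988, 0.1192, 0.1762]
tool_rot: [-0.001, 0.658, 0.753, -0.001]
contact_force: [-1.1, 0.3, -0.6]
gripper_width: 0.223
grasp_force: 59.7
```

>>> play_rows(series=[[[0,0,0.01,0,0,0,0],[0,0,0.02,0,0,0,0],[0,0,0.02,0,0,0,0],[0,0,0,0,0,0,0],[0,0,0,0,0,0,0]]])

```text
time: 14.1
tool_pos: [0.4996, 0.1191, 0.2269]
tool_rot: [-0.0, 0.658, 0.753, -0.0]
contact_force: [0.2, -0.8, -1.0]
gripper_width: 0.224
grasp_force: 59.7
```

Run:
```python
from h import *
s,R=st()
a=grab('wrist')
import pickle;pickle.dump(a,open('w5.pkl','wb'))
c=proj(a,[.5005,.1185,.08]);u,v=c.astype(int);print(c)
A=a['frame'][v-25:v+25,u-30:u+30]
cv2.imwrite('pics/w5.png',cv2.resize(A,None,fx=10,fy=10,interpolation=cv2.INTER_CUBIC))
```

```text
t 14.1 pos [0.4996 0.1191 0.2269] yang 7.78 zax [-4.e-04  1.e-04 -1.e+00] F [ 0.2 -0.8 -1. ] M [-0.06 -0.03 -0.01] g 0.224 59.69323396682739 j [ 0.09 -0.22  1.87  0.    1.48 -0.05]
[254.90361632 183.53808465]
```

View pics/w5.png

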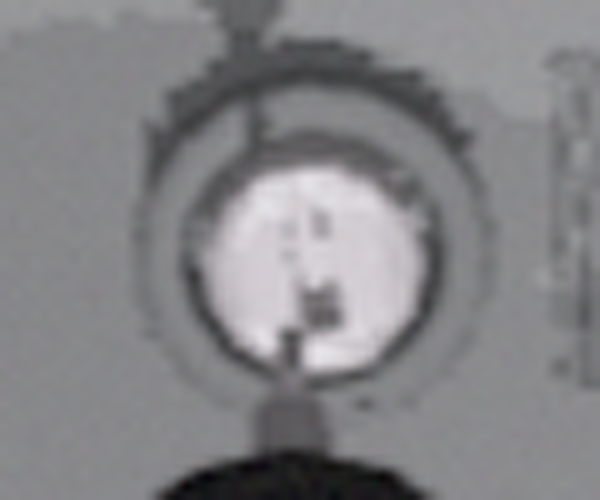

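The slot is now near 80° from the radio's x axis (q ≈ 1.4) and the head is raised. Next I return the screwdriver to the stand in its original orientation.

>>> play_rows(series=[[[0,0,0.026,0,0,8,0],[0.0025,0.027,0,0,0,8,0],[0.0025,0.0275,0,0,0,8,0],[0.0025,0.0275,0,0,0,8,0],[0.0025,0.0275,0,0,0,8,0],[0.0025,0.0275,0,0,0,8,0],[0.0025,0.0275,0,0,0,8,0],[0.0025,0.0275,0,0,0,8,0],[0.0025,0.0275,0,0,0,8,0],[0.0023,0.0273,0,0,0,8,0]]])

```text
time: 15.15
tool_pos: [0.5212, 0.3666, 0.2506]
tool_rot: [-0.002, 0.017, 1.0, -0.001]
contact_force: [1.4, 0.8, -0.7]
gripper_width: 0.229
grasp_force: 59.7
```

>>> play_rows(series=[[[0,0,0,0,0,8,0],[0,0,0,0,0,8,0],[0,0,0,0,0,8,0],[0,0,0,0,0,4.5,0],[0,0,0,0,0,0,0],[0,0,0,0,0,0,0]]])

```text
time: 15.75
tool_pos: [0.5215, 0.3655, 0.2515]
tool_rot: [-0.001, -0.226, 0.974, -0.0]
contact_force: [-1.0, 0.3, -0.7]
gripper_width: 0.227
grasp_force: 59.7
```

```bash
python3 -c "
from h import *
st()"
```

```text
t 15.75 pos [0.5215 0.3655 0.2515] yang 116.17 zax [-0.0022 -0.0011 -1.    ] F [-1.   0.3 -0.7] M [ 0.02  0.01 -0.03] g 0.227 59.71777617931366 j [ 0.49  0.07  1.56  0.    1.51 -1.53]
```

>>> play_rows(series=[[[0.0003,0.0003,-0.03,0,0,0,0],[0,0,-0.03,0,0,0,0],[0,0,-0.01,0,0,0,0],[0,0,-0.01,0,0,0,0],[0,0,-0.02,0,0,0,0],[0,0,-0.02,0,0,0,0],[0,0,-0.015,0,0,0,0],[0,0,-0.008,0,0,0,0],[0,0,0,0,0,0,0],[0,0,0,0,0,0,0]]])

```text
time: 16.75
tool_pos: [0.523, 0.3664, 0.111]
tool_rot: [0.001, -0.227, 0.974, 0.0]
contact_force: [0.4, 0.5, -0.3]
gripper_width: 0.222
grasp_force: 59.7
```

>>> play_rows(series=[[[0,0,-0.002,0,0,0,0],[0,0,-0.001,0,0,0,0],[0,0,0,0,0,0,0]]])

```text
time: 17.05
tool_pos: [0.5226, 0.3662, 0.1074]
tool_rot: [0.0, -0.227, 0.974, 0.0]
contact_force: [-0.3, 0.1, -1.7]
gripper_width: 0.225
grasp_force: 59.7
```

>>> play_rows(series=[[[0,0,-0.002,0,0,0,0],[0,0,-0.001,0,0,0,0],[0,0,-0.001,0,0,0,0],[0,0,0,0,0,0,0],[0,0,0,0,0,0,0]]])

```text
time: 17.55
tool_pos: [0.5224, 0.3661, 0.103]
tool_rot: [-0.0, -0.227, 0.974, -0.0]
contact_force: [-1.3, -0.4, -1.0]
gripper_width: 0.225
grasp_force: 59.9
```

>>> play_rows(series=[[[0,0,-0.001,0,0,0,0],[0,0,0,0,0,0,0]]])

```text
time: 17.75
tool_pos: [0.5226, 0.3662, 0.1027]
tool_rot: [0.0, -0.227, 0.974, 0.0]
contact_force: [-1.9, -0.4, 3.7]
gripper_width: 0.227
grasp_force: 60.2
```

>>> play_rows(series=[[[0,0,0,0,0,0,0.4],[0,0,0,0,0,0,0.7],[0,0,0,0,0,0,0.7],[0,0,0,0,0,0,0.7],[0,0,0,0,0,0,0.7],[0,0,0.01,0,0,0,0.7],[0,0,0.03,0,0,0,0.7],[0,0,0.04,0,0,0,0.7],[0,0,0.04,0,0,0,0.7],[0,0,0.04,0,0,0,0.7]]])

```text
time: 18.75
tool_pos: [0.5223, 0.3661, 0.2645]
tool_rot: [0.0, -0.227, 0.974, 0.0]
contact_force: [1.5, 0.6, 0.9]
gripper_width: 0.702
grasp_force: 0.0
```

>>> play_rows(series=[[[0,0,0.04,0,0,0,0.7],[0,0,0.04,0,0,0,0.7],[0,0,0,0,0,0,0.7],[0,0,0,0,0,0,0.7],[0,0,0,0,0,0,0.7]]])

```text
time: 19.25
tool_pos: [0.5219, 0.3659, 0.3407]
tool_rot: [-0.001, -0.227, 0.974, -0.0]
contact_force: [-0.2, 0.2, -0.8]
gripper_width: 0.699
grasp_force: 0.0
```

Run:
```python
from h import *
s,R=st()
a=grab('wrist');b=grab('scene')
c=proj(a,[.5219,.3659,.1]).astype(int);d=proj(a,[.5005,.1185,.08]).astype(int);e=proj(b,[.5219,.3659,.1]).astype(int);print(c,d,e)
def k(f,c,n=35):
    y=min(max(c[1],n),384-n);x=min(max(c[0],n),512-n);return cv2.resize(f['frame'][y-n:y+n,x-n:x+n],(260,260),interpolation=cv2.INTER_CUBIC)
cv2.imwrite('pics/end.png',np.hstack([k(a,c,50),k(a,d),k(b,e,50)]))
```

```text
t 19.25 pos [0.5219 0.3659 0.3407] yang 116.27 zax [-0.0018 -0.001  -1.    ] F [-0.2  0.2 -0.8] M [ 0.   -0.01  0.  ] g 0.699 0.0 j [ 0.49  0.04  1.44 -0.    1.66 -1.53]
[252 169] [101  76] [216 179]
```

View pics/end.png

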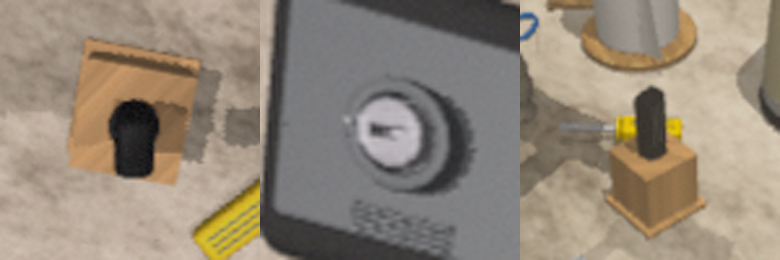

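The screwdriver stands upright and seated in the stand, and the slot end points at the steel dot at (350,122), so it's locked. Handing in.

```bash
python3 -c "
from plant import manip
print(manip.job_done())"
```

```text
the job is handed in; nothing more can be done
None
```

I turned the lock screw past its catch and it sprang up locked, its slot end now pointing at the steel dot. The screwdriver is back upright and fully down in its stand, let go. I handed the job in at about 19 s, but no verdict came back.

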